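Unlock a vial turret and hold it level above its drive plate

TASK

The drive plate under the sampler's vial turret needs a wipe: turn the red captive lock cap anticlockwise (seen from above) to its stop to free the turret, then lift the turret by that cap straight up to about 10 cm above the drive plate. Finish holding it there in the gripper, level and still over the plate, with all four vials down in their pockets; do not tilt the turret on the way and leave the flow meter and the tall vial beside the sampler alone.

Things in the scene. Friction and masses are not known exactly. Their poses are not given: they have to be found in the camera images.
- sampler: Vial sampler base, fixed: white housing 170 x 150 mm, 45 mm high, within 0.4 rad of square to the bench. Origin: on the bench under the turret's axis; z up; front strip with keys towards -x (edge at -95 mm), back at +75 mm. Its steel hub (radius 18 mm, 14 mm high) and a drive pin that keeps the turret from turning stand on the drive plate, hidden by the turret.
- drive_plate (a point): Centre of the sampler's round drive plate (radius 68 mm), on its top face, 52 mm above the bench, on the turret's axis. Fixed; axes as the sampler's. The hub here has a slotted top under which the lock cap's cross bar is caught until the cap is opened.
- turret: Vial turret, dark grey disc, radius 66 mm, 23 mm high, loose, 0.2 to 0.4 kg with its cap, seated on the drive plate over the hub (1 mm play): lift it straight up for the first 20 mm. Origin: centre of its underside (seated: at drive_plate, axes as the sampler's); z up. Eight round pockets 14 mm wide, floor 3 mm above the underside, 20 mm deep, lie 50 mm off the axis.
- lock_cap (a joint): Red captive lock cap in the middle of the turret, turning about its axis; it never comes off, the turret hangs from it. 0 = locked (white line at the red dot); grows as it turns anticlockwise seen from above; free from about 1.2, stop at 1.45 rad (line at the green dot). Starts at 0 to 0.2. Stays where left; friction 0.05 N m.
- cap_grip (a point): Grip point of the lock cap, on the axis, 57 mm above the turret's underside (109 mm above the bench when seated). Turns with the cap: x along the upright grip bar, to the white line; z up. The bar is 42 mm long, 13 mm thick (y), its top 11 mm above this point, free 24 mm down to the cap's skirt (radius 22 mm). Vial tops, 44 mm off the axis and beyond, end 21 mm below this point.
- flow_meter: Hand flow meter, yellow and grey block 129 x 62 mm, 29 mm high, lying loose behind the sampler. Origin: under its middle. Not to be disturbed.
- headspace_vial: Tall glass vial with a red cap, 22 mm wide and 76 mm high, standing loose to the left of the sampler. Origin: centre of its underside, z up. Not to be disturbed.
- sample_1: Small glass vial with a blue cap, 12 mm wide, 33 mm high, about 12 g, standing loose in a turret pocket with about 1 mm play and 13 mm standing out of it. Origin: centre of its underside; z up.
- sample_2: Small glass vial with a black cap, 12 mm wide, 33 mm high, about 12 g, standing loose in a turret pocket with about 1 mm play and 13 mm standing out of it. Origin: centre of its underside; z up.
- sample_3: Small glass vial with a white cap, 12 mm wide, 33 mm high, about 12 g, standing loose in a turret pocket with about 1 mm play and 13 mm standing out of it. Origin: centre of its underside; z up.
- sample_4: Small glass vial with a blue cap, 12 mm wide, 33 mm high, about 12 g, standing loose in a turret pocket with about 1 mm play and 13 mm standing out of it. Origin: centre of its underside; z up.

How it is judged:
On the way, in this order (a step that is already met when the one before it is completed fails the run):
1. the lock cap is turned open (beyond 1.2 rad) while the turret still sits on the drive plate (value of joint lock_cap above 1.2 rad and z of turret in the frame of drive_plate below 0.008 m), for 0.2 s.
2. the turret is lifted off its hub (30 mm), held by the gripper (z of turret in the frame of drive_plate above 0.03 m and contact force between the fingers and turret above 1 N), for 0.2 s.
At the end, for the whole second after the job is handed in: Gripper holds the turret 70 to 140 mm above the drive plate, within 40 mm of straight over it, level within 0.09 rad, still (0.02 m/s, 0.15 rad/s), clear of the sampler; each vial is at most 6 mm out of its seat and upright within 0.35 rad; flow meter, tall vial moved under 20 mm, vial upright (z of turret in the frame of drive_plate between 0.07 and 0.14 m and horizontal distance between turret and drive_plate below 0.04 m and angle between turret's own z axis and vertical below 0.09 rad and linear speed of turret below 0.02 m/s and angular speed of turret below 0.15 rad/s and contact force between the fingers and turret above 2 N and contact force between turret and sampler below 0.1 N and z of sample_1 in the frame of turret between -0.005 and 0.009 m and angle between each of sample_1, sample_2, sample_3, sample_4's own z axis and vertical below 0.35 rad and z of sample_2 in the frame of turret between -0.005 and 0.009 m and z of sample_3 in the frame of turret between -0.005 and 0.009 m and z of sample_4 in the frame of turret between -0.005 and 0.009 m and distance of each of flow_meter, headspace_vial from where it was at the start of the episode below 0.02 m and angle between headspace_vial's own z axis and vertical below 0.2 rad); the arm keeps its last pose, push and grip.
It fails at once if the turret is tilted by more than 0.2 rad (angle between turret's own z axis and vertical above 0.2 rad).
It fails at once if a vial leaves its pocket (z of any of sample_1, sample_2, sample_3, sample_4 in the frame of turret above 0.018 m).
It fails at once if the flow meter or the tall vial is moved by more than 20 mm or the tall vial is tipped (distance of any of flow_meter, headspace_vial from where it was at the start of the episode above 0.02 m or angle between headspace_vial's own z axis and vertical above 0.3 rad).
It also fails if it takes over 37 s, if anything falls off the work surface, if the arm or the gripper's body presses on something with over 40 N, if the wrist force passes 120 N, or if a joint passes its speed limit or range.

ROBOT

A 7-joint arm with a two-finger parallel gripper is mounted at the origin on a cart in front of the work surface, level with it; the furniture and walls round the work are solid. World frame = base frame: x ahead of the robot, y to its left, z up, the work surface at z = 0. Lengths are in m, angles in rad, forces in N, time in s.
With the tool pointing down it reaches from about 0.425 to 0.925 m from the base axis. Payload 6.8 kg.
Tool frame: the origin (TCP) lies on the front face of the gripper's body, between the roots of the fingers; the fingertips stand 73 mm ahead of it and the grasp point (between the pads) lies 54 mm ahead of it (env.nose_length is the distance from the TCP to the fingertips, in m); z points along the fingers, y is the line along which they close (so a half turn about z gives the same grasp; the last joint's range is limited). The gripper opens to 85 mm and grips with 20 to 120 N. Pads are 22 mm wide; open, the fingers measure 114 mm over their backs; the gripper's body (76 mm by 85 mm) begins 54 mm behind the grasp point. The pads swing forward as they close: fully open they stand 13 mm farther back than shut.
Start: joints at [-1.451, 0.477, 0.022, 1.555, -0.011, 1.109, -0.083], TCP at [0.152, 0.658, 0.304] pointing down, gripper open.
Joint ranges: [-2.96, 2.96], [-0.34, 2.1], [-1.41, 1.46], [0.24, 2.44], [-1.37, 4.51], [0.17, 1.92], [-2.96, 2.96]. Speed limits (rad/s): [2.39, 2.39, 3.14, 3.14, 3.14, 3.14, 3.14].

INTERFACE

Orientations are given as a unit quaternion [w, x, y, z].
In Python, from cell import env, kin, camera, calibration, job gives the robot as it stands. The module is installed in compiled form; this text tells all that it offers. Calls block until the motion is done:
- env.reach(position, orientation): joint-space move of the TCP to a pose.
- env.movel(position, velocity=0.15, rot=None, stop_force=None): straight line of the TCP; rot=None keeps the orientation; velocity is the mean speed in m/s. With stop_force (N) it stops when the force on the tool has changed by that much, and returns True; else False.
- env.goto_joints(angles): joint-space move.
- env.grip(opening, f_grip=None): finger opening in m; f_grip is the grip in N (None keeps the last); returns when the fingers have stopped.
- env.dwell(seconds).
- kin.inverse_kinematics(position, orientation): joint angles nearest the present ones, or None.
- env.get_state(): the state.
- camera(name): name is "scene" or "top" or "wrist"; returns (picture, depth): 420x560x3 uint8, blue, green, red; 420x560 float32, m along the optical axis (not along the pixel's ray), 0 where there is no reading.
- calibration(name): a dict with "fx", "fy", "cx", "cy" (pixels), "rvec" (rotation vector, rad) and "tvec" (3), from world to camera coordinates, as OpenCV has them. Camera axes: x right, y down, z forward; pixel columns grow to the right and rows downward; lengths in m; the calibration is good to about 2 mm. A picture is of the moment at which its call begins: read the wrist's pose just before it. calibration takes no time and is no camera call; for the wrist camera it gives the pose at the moment of the call.
A pose or a line that the arm cannot do raises env.PlanningError and nothing moves.
- job.job_done(): hands the job in; it is judged then, once.
The state is a dict: "time": time; "qpos": joint angles; "joint_velocities": joint speeds; "joint_torque": joint torques, N m; "tcp_pos": TCP position; "orientation": TCP orientation; "force": force on the tool from outside, world axes, zero at the start; "torque": the same for the moment, N m; "opening": finger opening in m; "gripper_force": force on a finger pad.
Only numpy, scipy, OpenCV 4.12 (cv2) and the standard library are available. Lean on these libraries where they do the work, as an engineer would, in place of code of your own. Each camera call takes 0.05 s, during which the arm holds its last target. There are 200 camera calls.

## Working session

There is one attempt and no reset: what is moved stays moved. The work goes in short steps, each a Python script; the robot and the scene stay as the last script left them, time stands still between calls to the robot, and variables do not carry over. Pictures are saved under pics/ and viewed, at most 10 in all, crops included, and the job is handed in when it is done.

```bash
mkdir -p pics; cat > h.py <<'E'
import numpy as np, cv2
from cell import env, kin, camera, calibration, job
def cast(c,u,v,z):
    R=cv2.Rodrigues(np.array(c["rvec"],float))[0]; t=np.array(c["tvec"],float).ravel()
    o=-R.T@t; d=R.T@np.array([(u-c["cx"])/c["fx"],(v-c["cy"])/c["fy"],1.])
    return o+d*(z-o[2])/d[2]
def point(c,u,v,dep):
    R=cv2.Rodrigues(np.array(c["rvec"],float))[0]; t=np.array(c["tvec"],float).ravel()
    return R.T@(np.array([(u-c["cx"])/c["fx"],(v-c["cy"])/c["fy"],1.])*dep-t)
E
python3 - <<'E'
from h import *
for n in("scene","top"):
    p,d=camera(n); cv2.imwrite(f"pics/{n}0.png",p); np.save(f"{n}0.npy",d); c=calibration(n); print(n,c)
s=env.get_state();print(s["time"],s["tcp_pos"],s["orientation"],s["force"])
E
```

```text
scene {'fx': 423.582032639517, 'fy': 423.582032639517, 'cx': 274.8648949586532, 'cy': 208.55791648656148, 'rvec': array([ 0.80333157, -2.33556773,  1.37740267]), 'tvec': array([0.70749099, 0.0999715 , 0.84946182])}
top {'fx': 454.8813029248951, 'fy': 454.8813029248951, 'cx': 274.95550289782994, 'cy': 209.04445432244898, 'rvec': array([ 2.17143827, -2.10375711,  0.25341487]), 'tvec': array([0.37645831, 0.6349063 , 0.85399566])}
0.1 [0.15234663 0.65717379 0.30304214] [-2.95616522e-05  1.13640522e-01  9.93521614e-01 -7.96206138e-04] [-0.0425346  -0.32503742  0.29212179]
```

View pics/top0.png

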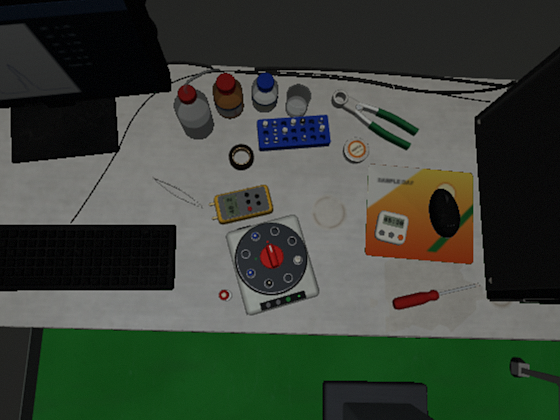

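View pics/scene0.png

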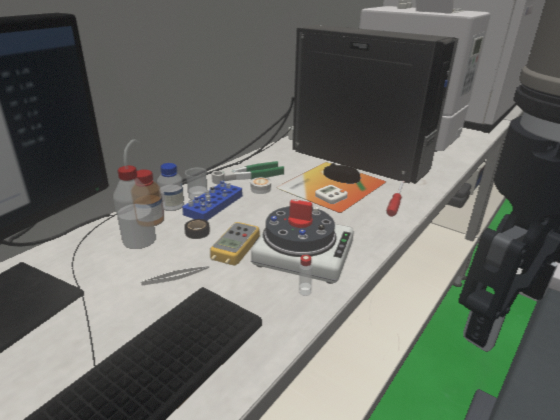

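Top view: turret and red cap at about (271,257), tall vial at (224,295), flow meter at (243,204). The scene view agrees, with the bar upright at (300,210).

```bash
python3 - <<'E'
from h import *
p=cv2.imread("pics/top0.png");d=np.load("top0.npy");c=calibration("top")
hsv=cv2.cvtColor(p,cv2.COLOR_BGR2HSV)
m=((hsv[...,0]<8)|(hsv[...,0]>172))&(hsv[...,1]>150)&(hsv[...,2]>70)
n,l,st,ce=cv2.connectedComponentsWithStats(m.astype(np.uint8))
for i in range(1,n):
    if st[i,4]>15 and 200<ce[i,0]<330 and 210<ce[i,1]<320:
        u,v=ce[i]; P=np.array([point(c,a,b,d[b,a]) for b,a in zip(*np.where(l==i))])
        print(st[i],ce[i],P.min(0),np.median(P,0),P.max(0))
        t=P[P[:,2]>P[:,2].max()-.008]; print(len(t),t.mean(0),np.ptp(t,axis=0))
        if len(t)>20: print(cv2.minAreaRect((t[:,:2]*1000).astype(np.float32)))
# turret disc: points between 66 and 80 mm high within 80mm
vv,uu=np.mgrid[200:320,200:330]
P=np.array([point(c,a,b,d[b,a]) for b,a in zip(vv.ravel(),uu.ravel())])
q=P[(P[:,2]>.068)&(P[:,2]<.08)]; print("disc",len(q),cv2.minEnclosingCircle((q[:,:2]*1000).astype(np.float32)), np.median(q[:,2]))
q=P[(P[:,2]>.038)&(P[:,2]<.05)]; print("base",len(q),cv2.minAreaRect((q[:,:2]*1000).astype(np.float32)))
for n in((271,257),(224,295),(243,204)): print(cast(c,*n,.1))
cv2.imwrite("pics/crop.png",cv2.resize(p[205:325,205:330],None,fx=5,fy=5,interpolation=cv2.INTER_CUBIC))
E
```

```text
[260 244  24  25 399] [271.35839599 256.0802005 ] [0.44698012 0.37916913 0.07303361] [0.52453871 0.40239782 0.08645286] [0.54985832 0.43142065 0.94245448]
1 [0.44698012 0.43142065 0.94245448] [0. 0. 0.]
[219 290  10  10  48] [223.4375     294.47916667] [0.44406899 0.48045119 0.06123182] [0.45237226 0.48893274 0.07573322] [0.46093438 0.49728702 0.07901134]
47 [0.45223669 0.48901786 0.07556929] [0.01661118 0.01683583 0.00717443]
((452.3341979980469, 488.8338928222656), (15.84359073638916, 15.50219440460205), 48.62529754638672)
disc 3097 ((508.9538879394531, 426.6044006347656), 94.5550308227539) 0.07546641378330599
base 2461 ((512.2827758789062, 410.45391845703125), (170.37884521484375, 171.36602783203125), 16.800762176513672)
[0.52276682 0.4030659  0.1       ]
[0.4513534  0.48628364 0.1       ]
[0.62093823 0.45881123 0.1       ]
```

View pics/crop.png

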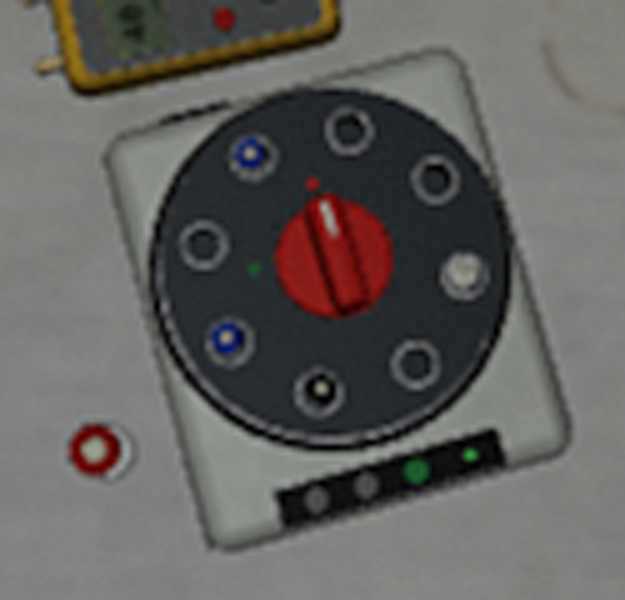

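Crop: bar at about (337,250) with the white line at (328,215), just off the red dot (313,184). The green dot (254,268) lies anticlockwise of it. The sampler yaw is about +0.29. Next I hover with the jaws narrowed and look through the wrist camera.

```bash
cat >> h.py <<'E'
from scipy.spatial.transform import Rotation as Ro
def q(yaw):
    x,y,z,w=(Ro.from_euler("z",yaw)*Ro.from_euler("x",np.pi)).as_quat(); return np.array([w,x,y,z])
E
python3 - <<'E'
from h import *
for o in(0,np.pi,-np.pi):
    for y in(.35,1.75): 
        for z in (.165,.3):print(o,y,np.round(kin.inverse_kinematics([.523,.403,z],q(y+o)),2))
E
python3 - <<'E'
from h import *
best=None
for o in (0,np.pi):
    a=kin.inverse_kinematics([.523,.403,.30],q(.35+o)); b=kin.inverse_kinematics([.523,.403,.17],q(1.8+o))
    if a is None or b is None: continue
    m=max(abs(a[6]),abs(b[6]))
    if abs(a[6]-b[6])<2 and (best is None or m<best[0]): best=(m,o)
o=best[1]; print("o",o)
env.reach([.523,.403,.30],q(.35+o)); env.grip(.04,60)
s=env.get_state(); c=calibration("wrist"); p,d=camera("wrist")
cv2.imwrite("pics/w1.png",p);np.save("w1.npy",d);import pickle;pickle.dump((c,s,o),open("w1.pkl","wb"))
print(s["time"],s["tcp_pos"],s["qpos"],s["opening"],c["tvec"],s["force"])
E
```

```text
0 0.35 [-1.15  0.67  0.58  1.73 -0.46  0.88 -1.59]
0 0.35 [-1.2   0.52  0.65  1.63 -0.34  1.11 -1.68]
0 1.75 [-0.98  0.62  0.32  1.72 -0.25  0.84 -0.37]
0 1.75 [-1.02  0.47  0.38  1.62 -0.19  1.09 -0.41]
3.141592653589793 0.35 [-0.75  0.6   0.    1.7  -0.    0.84  1.17]
3.141592653589793 0.35 [-0.78  0.46  0.04  1.6  -0.02  1.09  1.19]
3.141592653589793 1.75 [-0.54  0.62 -0.29  1.69  0.22  0.87  2.39]
3.141592653589793 1.75 [-0.58  0.47 -0.24  1.58  0.12  1.1   2.47]
-3.141592653589793 0.35 [-0.75  0.6   0.    1.7  -0.    0.84  1.17]
-3.141592653589793 0.35 [-0.78  0.46  0.04  1.6  -0.02  1.09  1.19]
-3.141592653589793 1.75 [-0.54  0.62 -0.29  1.69  0.22  0.87  2.39]
-3.141592653589793 1.75 [-0.58  0.47 -0.24  1.58  0.12  1.1   2.47]
o 0
2.2583 [0.52295339 0.40305094 0.30000371] [-1.19689461  0.52160138  0.64545391  1.62958396 -0.34197202  1.10594476
 -1.68088137] 0.03967620983080264 [0.19711392 0.5755146  0.53741942] [-0.15574699 -0.34340815 -0.72641469]
```

View pics/w1.png

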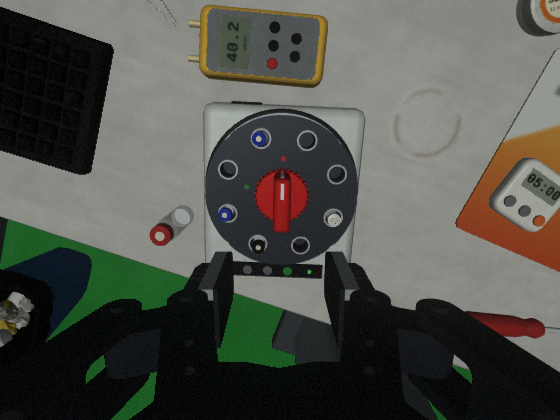

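Wrist view: bar from (283,170) to (282,232) with the white line at (282,190), nearly in line with the tool. Red dot at (283,158), green dot at (247,187). Now I measure the bar from depth, and the turret centre and dots from rays.

```bash
python3 - <<'E'
from h import *; import pickle
c,s,o=pickle.load(open("w1.pkl","rb"));p=cv2.imread("pics/w1.png");d=np.load("w1.npy")
vv,uu=np.mgrid[95:265,200:370]
P=np.array([point(c,a,b,d[b,a]) for b,a in zip(vv.ravel(),uu.ravel())]); 
hsv=cv2.cvtColor(p,cv2.COLOR_BGR2HSV)[95:265,200:370].reshape(-1,3).astype(int)
ok=d[95:265,200:370].ravel()>0
near=np.hypot(P[:,0]-.523,P[:,1]-.403)<.05
b=P[ok&near&(P[:,2]>.108)&(P[:,2]<.128)]
print("bar",len(b),np.median(b[:,2]),b[:,:2].mean(0),cv2.minAreaRect((b[:,:2]*1000).astype(np.float32)))
t=b[b[:,2]>.115];e=np.linalg.svd(t[:,:2]-t[:,:2].mean(0),full_matrices=False)[2][0];print("pca yaw",np.arctan2(e[1],e[0])%np.pi,len(t))
# turret outline, dark, rim top z=.075
q_=P[ok&(P[:,2]>.071)&(P[:,2]<.080)&(np.hypot(P[:,0]-.523,P[:,1]-.403)<.08)]
print("disc",len(q_),np.median(q_[:,2]),cv2.minEnclosingCircle((q_[:,:2]*1000).astype(np.float32)),cv2.minAreaRect((q_[:,:2]*1000).astype(np.float32)))
# skirt red
for nm,msk in(("red",(hsv[:,1]>130)&((hsv[:,0]<8)|(hsv[:,0]>172))),("green",(hsv[:,1]>100)&(abs(hsv[:,0]-65)<20))):
    im=(msk).reshape(170,170).astype(np.uint8); n,l,st,ce=cv2.connectedComponentsWithStats(im)
    for i in range(1,n):
        if st[i,4]>4:
            w=cast(c,ce[i,0]+200,ce[i,1]+95,.075);print(nm,st[i],w, "rad",np.hypot(*(w[:2]-[.523,.403])))
# white line on bar
im=((hsv[:,1]<70)&(hsv[:,2]>120)).reshape(170,170).astype(np.uint8)[60:130,60:105]
n,l,st,ce=cv2.connectedComponentsWithStats(im)
for i in range(1,n):
    if st[i,4]>10: print("white",st[i],cast(c,*(ce[i]+[260,155]),.12))
E
```

```text
bar 955 0.12003565329086927 [0.52671802 0.4004599 ] ((525.7356567382812, 400.01605224609375), (42.09996032714844, 12.781303405761719), 19.88238525390625)
pca yaw 0.327537493475921 931
disc 14130 0.07549051644422196 ((525.052001953125, 399.7493896484375), 66.15199279785156) ((524.9999389648438, 399.964599609375), (131.3330535888672, 131.34829711914062), 63.64971923828125)
red [81 61  5  6 23] [0.55431044 0.40893083 0.075     ] rad 0.0318672001831761
red [  54   73   55   65 2321] [0.52186108 0.39854905 0.075     ] rad 0.0045943549242471226
green [44 89  5  5 21] [0.52106587 0.4302687  0.075     ] rad 0.027337209756202796
white [21 29  3 16 48] [0.53594819 0.40345429 0.12      ]
```

Everything checks out: bar top at 0.120, bar 42x12.8 mm, disc radius 66.15 mm. The centre is (0.5253, 0.400), bar yaw about 0.335, open stop at yaw about 1.73. Next I descend, grip and turn a first small step.

```bash
python3 - <<'E'
from h import *
def rep(n):
    s=env.get_state();print(n,round(s["time"],2),np.round(s["tcp_pos"],4),np.round(s["force"],1),np.round(s["torque"],2),round(s["opening"],4),round(s["gripper_force"],1))
C=[.5253,.400]
env.movel(C+[.20],.1,rot=q(.335)); rep("over")
hit=env.movel(C+[.165],.06,stop_force=8); rep(hit)
if not hit:
    env.grip(0.0,60); rep("grip")
    if .01<env.get_state()["opening"]<.016:
        env.movel(C+[.165],.1,rot=q(.435)); rep("turn .1")
E
```

```text
over 3.46 [0.5257 0.4002 0.2007] [0.4 0.5 0.3] [ 0.05  0.04 -0.03] 0.04 0.0
False 4.19 [0.5255 0.3999 0.165 ] [-0.5  0.4  0.2] [ 0.02  0.01 -0.01] 0.0402 0.0
grip 4.55 [0.5255 0.4002 0.1656] [ 0.1 -1.3  3. ] [-0.07  0.03  0.05] 0.0122 59.5
turn .1 4.8 [0.5256 0.4002 0.1655] [-0.6 -0.2  3.7] [ 0.01 -0.    0.08] 0.0119 59.7
```

```bash
python3 - <<'E'
from h import *
C=[.5253,.400,.165]; y=.435
while y<1.79:
    y+=.1 if y<1.55 else .03
    env.movel(C,.1,rot=q(y)); env.dwell(.1); s=env.get_state()
    x=Ro.from_quat(np.roll(s["orientation"],-1)).as_matrix()[:,0]
    print(round(y,3),round(np.arctan2(x[1],x[0]),3),round(s["time"],2),np.round(s["tcp_pos"],4),np.round(s["force"],1),np.round(s["torque"],2),round(s["opening"],4))
    if abs(s["torque"][2])>.6 or np.linalg.norm(s["force"])>25: print("stop");break
p,d=camera("scene");cv2.imwrite("pics/s2.png",cv2.resize(p[150:310,200:400],None,fx=4,fy=3.75*4/4))
c=calibration("wrist");p,d=camera("wrist");cv2.imwrite("pics/w2.png",p)
E
```

```text
0.535 0.531 5.15 [0.5256 0.4002 0.1655] [ 0.3 -0.   5.2] [0.02 0.07 0.01] 0.0118
0.635 0.63 5.5 [0.5256 0.4003 0.1655] [1.2 0.8 5.9] [0.04 0.05 0.01] 0.0122
0.735 0.729 5.85 [0.5256 0.4003 0.1654] [-0.9 -0.5  6. ] [0.09 0.05 0.02] 0.0121
0.835 0.829 6.2 [0.5256 0.4003 0.1654] [-0.5  1.4  6.5] [0.1  0.03 0.07] 0.0118
0.935 0.929 6.55 [0.5256 0.4003 0.1654] [-0.4  0.8  6.7] [ 0.02  0.07 -0.01] 0.0117
1.035 1.029 6.9 [0.5255 0.4003 0.1654] [-0.1  0.6  6.3] [0.09 0.02 0.04] 0.0117
1.135 1.129 7.25 [0.5255 0.4004 0.1654] [0.1 0.5 6.9] [0.1  0.07 0.04] 0.0118
1.235 1.229 7.6 [0.5255 0.4004 0.1654] [-0.2  1.6  6.1] [0.08 0.05 0.07] 0.012
1.335 1.329 7.95 [0.5255 0.4004 0.1654] [-0.5  0.3  5.3] [0.13 0.08 0.01] 0.012
1.435 1.429 8.3 [0.5255 0.4004 0.1654] [0.1 0.9 7.6] [0.14 0.09 0.12] 0.012
1.535 1.529 8.65 [0.5255 0.4004 0.1654] [-1.5 -0.4  6.9] [0.16 0.11 0.08] 0.012
1.635 1.629 9.0 [0.5255 0.4004 0.1654] [-0.2  0.3  6. ] [0.13 0.09 0.1 ] 0.0121
1.665 1.659 9.35 [0.5254 0.4004 0.1654] [-1.1  0.8  6.5] [0.14 0.09 0.06] 0.0122
1.695 1.689 9.7 [0.5255 0.4004 0.1654] [-1.  -0.3  6.3] [0.1  0.13 0.01] 0.0118
1.725 1.719 10.05 [0.5254 0.4005 0.1654] [-0.7  0.6  6.2] [0.14 0.09 0.1 ] 0.012
1.755 1.749 10.4 [0.5254 0.4004 0.1654] [-0.3  0.6  6.4] [0.16 0.12 0.07] 0.0121
1.785 1.779 10.75 [0.5255 0.4006 0.1654] [0.5 1.5 5.1] [0.28 0.04 0.07] 0.0123
1.815 1.809 11.1 [0.5253 0.4012 0.1655] [-1.   3.7  6. ] [ 0.51  0.09 -0.09] 0.012
```

View pics/w2.png

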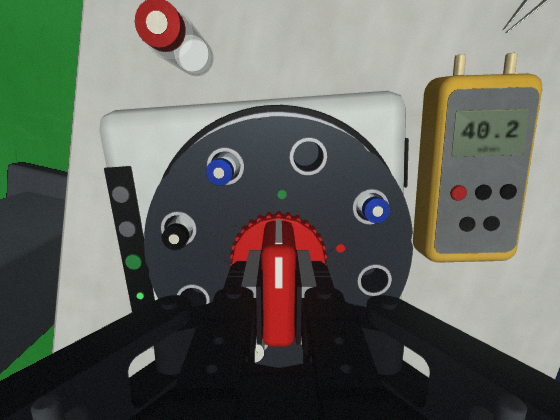

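Wrist view: the white line (279,272) points at the green dot (282,194), and the force began to build at about 1.77, so the cap is at its stop. I back off to relieve the push, then lift.

```bash
python3 - <<'E'
from h import *
C=[.5253,.400]
def rep(n):
    s=env.get_state();print(n,round(s["time"],2),np.round(s["tcp_pos"],4),np.round(s["force"],1),np.round(s["torque"],2),round(s["opening"],4),round(s["gripper_force"],1))
env.movel(C+[.165],.1,rot=q(1.765)); env.dwell(.2); env.grip(0,90); rep("open")
hit=env.movel(C+[.172],.015,stop_force=25); rep(hit)
if not hit:
    hit=env.movel(C+[.195],.03,stop_force=25); rep(hit)
    if not hit:
        hit=env.movel(C+[.267],.05,stop_force=25); env.dwell(.6); rep(hit)
p,d=camera("scene");cv2.imwrite("pics/s3.png",cv2.resize(p[110:310,180:420],None,fx=3,fy=3))
c=calibration("top");p,d=camera("top");cv2.imwrite("pics/t3.png",p);np.save("t3.npy",d)
E
```

```text
open 11.87 [0.5254 0.4012 0.1655] [-0.7  2.2  5.2] [ 0.47  0.07 -0.07] 0.0115 89.8
False 12.48 [0.5246 0.4001 0.1715] [-0.9  3.7 -4.9] [ 0.89  0.36 -0.06] 0.0117 88.3
False 13.4 [0.5252 0.3998 0.1948] [ 0.7  0.2 -2.8] [ 0.03 -0.01  0.02] 0.0115 88.5
False 15.59 [0.5253 0.4    0.267 ] [ 0.5 -0.4 -3. ] [-0.01  0.04  0.05] 0.0116 88.5
```

View pics/s3.png

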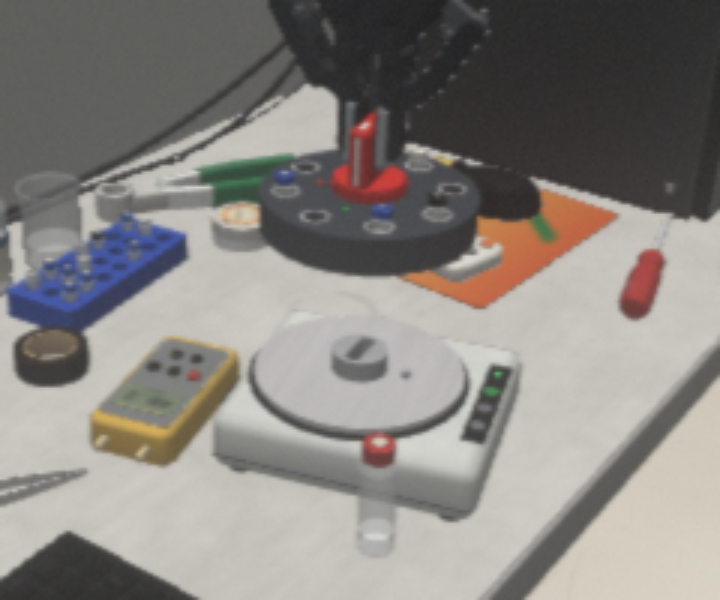

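The turret hangs from the cap above the bare plate. It looks level, with vials seated and the bystanders untouched. I check level with a plane fit, then hand in.

```bash
python3 - <<'E'
from h import *
p,d=camera("scene");c=calibration("scene")
vv,uu=np.mgrid[140:200,260:345]
P=np.array([point(c,a,b,d[b,a]) for b,a in zip(vv.ravel(),uu.ravel()) if d[b,a]>0])
P=P[(np.hypot(P[:,0]-.5253,P[:,1]-.4)<.064)&(np.hypot(P[:,0]-.5253,P[:,1]-.4)>.026)&(abs(P[:,2]-.177)<.012)]
for _ in range(5):
    A=np.c_[P[:,:2]-[.5253,.4],np.ones(len(P))]; k=np.linalg.lstsq(A,P[:,2],rcond=None)[0]; r=P[:,2]-A@k
    if _<4: P=P[abs(r)<max(.0015,1.5*r.std())]
t=np.hypot(k[0],k[1]);print(len(P),k,"tilt",t,"res",r.std()); s=env.get_state(); print(s["time"],s["gripper_force"])
if t<.06 and .15<k[2]<.20: print(job.job_done())
E
```

```text
1010 [-0.00168581 -0.00109712  0.1765869 ] tilt 0.0020113769453279427 res 0.0005548354696244316
15.7417 88.50550174713135
the job is handed in; nothing more can be done
None
```

The cap was turned to its open stop and the turret lifted by it to about 10 cm above the drive plate. It was held there level (measured tilt 0.002 rad), with the flow meter and tall vial looking untouched and three vials seen seated (the white-capped one was out of view), and the job was handed in at 15.7 s.

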